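Lay down a burr with a file

ROBOT

A 6-joint arm with a two-finger parallel gripper is mounted at the origin on a cart in front of the work surface, level with it; the furniture and walls round the work are solid. World frame = base frame: x ahead of the robot, y to its left, z up, the work surface at z = 0. Lengths are in m, angles in rad, forces in N, time in s.
With the tool pointing down it reaches from about 0.3 to 0.875 m from the base axis. Payload 4.2 kg.
Tool frame: the origin (TCP) lies midway between the tips of the shut fingers; the grasp point (between the pads) lies 19 mm behind it; z points along the fingers, y is the line along which they close (so a half turn about z gives the same grasp; the last joint's range is limited). The gripper opens to 85 mm and grips with 20 to 120 N. Pads are 22 mm wide; open, the fingers measure 114 mm over their backs; the gripper's body (76 mm by 85 mm) begins 54 mm behind the grasp point. The pads swing forward as they close: fully open they stand 13 mm farther back than shut.
Start: joints at [1.1, 0.32, 1.565, -0, 1.257, -0.02], TCP at [0.251, 0.518, 0.231] pointing down, gripper open.
Joint ranges: [-3.11, 3.11], [-0.84, 2.01], [0.21, 2.61], [-1.34, 4.49], [0.05, 2.63], [-2.56, 2.56]. Speed limits (rad/s): [2.57, 2.57, 3.14, 3.14, 3.14, 3.14].

INTERFACE

Orientations are given as a unit quaternion [w, x, y, z].
In Python, from plant import arm gives the robot as it stands. The module is installed in compiled form; this text tells all that it offers.
- The arm moves only by the shell command python3 -m pendant 'ROWS' [FORCE]. ROWS is JSON, a list of rows, each a list of 3 entries, a list of its own where there are three numbers: the turn, a rotation vector about the tool's x, y, z in rad, then the shift along the tool's x, y, z in cm, then the closure, from -1 (fully open) to 1 (shut). A call has 1 to 10 rows; each row is the pose to reach, as a shift and turn from the pose commanded when the call began, along the tool's axes at that moment; what a row does not reach only later rows make up. A row lasts 1/12 s, in which the tool goes at most 41.7 mm and 7.16 degrees, less where a joint would pass 70% of its speed; a pose out of reach is approached as far as the arm can. A call with a gripper value outside its range is refused whole. The fingers move at their own pace and stop on an object; FORCE is the grip in N (left out, the last holds). Time passes only in rows, so rows that repeat a pose let the fingers close. It gives the time, the measured TCP pose, the force, the opening and the grip force at its end, in the units of the state.
- arm.get_obs(): the state, without advancing time (a new reading comes with each control period).
- arm.grab_frame(name): name is "scene" or "top" or "wrist"; returns a dict with "image" (420x560x3 uint8, red, green, blue), "camera_matrix" (3x3 intrinsics, pixels), "camera_from_world" (4x4, takes a point from world to camera coordinates); the wrist camera has in their place "T_tool_cam" (4x4, takes a point from camera to tool coordinates, whose origin is the TCP and whose axes are the flange's). Camera axes: x right, y down, z forward; pixel columns grow to the right and rows downward; lengths in m; the calibration is good to about 2 mm. A picture is of the moment at which its call begins: read the wrist's pose just before it. There is no depth.
- arm.sign_off(): hands the job in; it is judged then, once.
The state is a dict: "time": time; "joint_positions": joint angles; "qd": joint speeds; "effort": joint torques, N m; "eef_pos": TCP position; "orientation": TCP orientation; "contact_force": force on the tool from outside, world axes, zero at the start; "torque": the same for the moment, N m; "finger_gap": finger opening in m; "finger_force": force on a finger pad.
Only numpy, scipy, OpenCV 4.12 (cv2) and the standard library are available. Lean on these libraries where they do the work, as an engineer would, in place of code of your own. Each camera call takes 0.05 s, during which the arm holds its last target. There are 200 camera calls.

TASK

A turned-up burr stands proud of the sawn top edge of the aluminium heater plate clamped in the vise, so the plate will not seat. Take the file by its wooden grip and lay the burr down flush with several light strokes across the edge, away from the robot only, lifting the file clear on every return: dragged back under pressure it turns the burr up again, and pressing harder than about 20 N spoils the plate. Then lay the file back flat on its grey mat; let nothing but the file touch the plate or the vise, and leave the vial, the bottle and the cup where they stand.

Things in the scene. Friction and masses are not known exactly. Their poses are not given: they have to be found in the camera images.
- vise: Small grey machine vise, fixed; origin at bench level under the middle of the clamped aluminium plate (12 mm thick along x, 90 mm long along y, on edge). Jaws 80 mm wide, 64 mm high, from x = -41 to 51 mm. The clamping is not measured: the plate's top edge is 88 to 104 mm above the origin, its middle up to 6 mm to either side. x points across the edge, away from the robot: the stroke direction.
- burr (a joint): How far the burr is laid over, m: 0 up, 0.006 fully down; starts at 0 to 0.0012. It is a lip on the plate's edge, 20 mm along y, 18 mm left (+y) of the plate's middle, 2.9 mm proud at 0. It moves forward (+x) and down, 0.42 mm down per mm. Sliding forward on it under 6 N lays it over at about 1.3 mm/s, in proportion to the pressure; sliding back under pressure turns it up. A straight press hardly moves it.
- sway (a joint): How far the plate is pushed along x in its rubber-faced jaws, m: 0 unloaded, positive away from the robot. It gives 1 mm per 15 N of drag, within a tenth of a second, and springs back; negative while something drags it toward the robot. (Downward it gives 1 mm per 12 N, not measured.)
- file_grip (a point): Centre of the file's wooden grip, 56 mm along x, 20 mm wide along y (grasp across this), 40 mm high, on the middle of a flat steel file 170 x 22 x 5 mm; 0.2 to 0.33 kg. The point lies 32 mm above the toothed underside. x runs along the file to its nose, z is up. A finger guard (64 x 48 mm, top 12 mm above the underside) at the foot of the grip stops fingertips creeping down the wood.
- mat: Grey rubber mat on which the file lies at the start, 200 mm along x, 110 mm along y, 3 mm thick, origin under its centre.
- vial: Small clear vial with a red cap, 21 mm across, 46 mm high, a bystander; origin under its centre.
- bottle: Brown bottle with a black cap, 56 mm across, 108 mm high, a bystander; origin under its centre.
- cup: Small white cup, 44 mm across, 36 mm high, a bystander; origin under its centre.

How it is judged:
On the way, in this order (a step that is already met when the one before it is completed fails the run):
1. a first stroke lays the burr part of the way over (value of joint burr above 0.002 m), for 0.05 s.
2. the file is lifted clear of the plate and is back on the robot's side of it (x of file_grip in the frame of vise below 0 m and contact force between vise and anything else below 0.1 N), for 0.1 s.
3. further strokes lay the burr down (value of joint burr above 0.005 m), for 0.1 s.
At the end, for the whole second after the job is handed in: The burr is laid over by more than 5 mm of its 6 mm (flush to within a millimetre), and the file lies released, flat (within 0.1 rad) on the mat, the middle of its grip within 60 mm of the mat's middle along the mat and 45 mm across it (value of joint burr above 0.005 m and z of file_grip in the frame of mat between 0.03 and 0.04 m and angle between file_grip's own z axis and vertical below 0.1 rad and x of file_grip in the frame of mat between -0.06 and 0.06 m and y of file_grip in the frame of mat between -0.045 and 0.045 m); the robot touches nothing.
It fails at once if the plate, its burr or the vise is loaded with more than 22 N (contact force between vise and anything else above 22 N).
It fails at once if the file is dragged back over the plate under pressure (3 N of drag toward the robot) (value of joint sway below -0.0002 m).
It fails at once if the fingers or the arm touch the plate or the vise (contact force between vise and the fingers above 1 N or contact force between vise and the arm above 1 N).
It fails at once if the vial, the bottle or the cup is pushed away or knocked over (distance of any of vial, bottle, cup from where it was at the start of the episode above 0.02 m or angle between any of vial, bottle, cup's own z axis and vertical above 0.4 rad).
It also fails if it takes over 67 s, if anything falls off the work surface, if the arm or the gripper's body presses on something with over 40 N, if the wrist force passes 120 N, or if a joint passes its speed limit or range.

## Working session

There is one attempt and no reset: what is moved stays moved. The work goes in short steps, Python scripts to look and compute and a shell command to move; the robot and the scene stay as the last step left them, time stands still between calls to the robot, and variables do not carry over. Pictures are saved under pics/ and viewed, at most 10 in all, crops included, and the job is handed in when it is done.

```bash
mkdir -p pics; python3 - <<'E'
from plant import arm
import cv2,numpy as np,pickle
o=arm.get_obs();print(o)
d={}
for n in("scene","top","wrist"):
    f=arm.grab_frame(n);d[n]=f
    cv2.imwrite(f"pics/{n}0.png",f["image"][:,:,::-1])
    print(n,{k:np.round(v,4).tolist() for k,v in f.items() if k!="image"})
pickle.dump(d,open("f0.pkl","wb"))
a=cv2.imread("pics/top0.png");cv2.imwrite("pics/top0b.png",cv2.resize(a,(800,600),interpolation=cv2.INTER_CUBIC))
E
```

```text
{'time': 0.0, 'joint_positions': array([ 1.10001635e+00,  3.20261305e-01,  1.56567418e+00, -1.87419495e-06,
        1.25744250e+00, -2.00100556e-02]), 'qd': array([-0.00037829, -0.00141226, -0.00067966,  0.001281  ,  0.00051307,
        0.00099868]), 'effort': array([-2.51212568e-04, -4.15512371e+01, -2.34163070e+01, -2.97522611e-04,
        8.13513208e-03,  1.45548785e-05]), 'eef_pos': array([0.25028533, 0.51712292, 0.23050174]), 'orientation': array([-2.15999942e-04,  2.23481232e-01,  9.74707824e-01, -8.66141895e-04]), 'contact_force': array([0.11656619, 0.06767667, 0.42255212]), 'torque': array([0.02128262, 0.00075829, 0.03507793]), 'finger_force': 0.0, 'finger_gap': 0.08524998362274724}
scene {'camera_matrix': [[444.1203, 0.0, 284.5404], [0.0, 444.1203, 210.5107], [0.0, 0.0, 1.0]], 'camera_from_world': [[0.8238, -0.5665, 0.0206, -0.4845], [-0.277, -0.434, -0.8573, 0.2731], [0.4946, 0.7005, -0.5144, 0.5186], [0.0, 0.0, 0.0, 1.0]]}
top {'camera_matrix': [[453.8153, 0.0, 276.6973], [0.0, 453.8153, 201.7564], [0.0, 0.0, 1.0]], 'camera_from_world': [[0.0074, -0.9997, 0.0248, 0.0814], [-0.996, -0.0096, -0.0883, 0.643], [0.0885, -0.024, -0.9958, 0.8746], [0.0, 0.0, 0.0, 1.0]]}
wrist {'camera_matrix': [[324.6957, 0.0, 276.2098], [0.0, 324.6957, 206.2718], [0.0, 0.0, 1.0]], 'T_tool_cam': [[-0.0002, -0.9633, -0.2683, 0.0685], [1.0, 0.0001, -0.001, -0.0004], [0.0009, -0.2683, 0.9633, -0.1434], [0.0, 0.0, 0.0, 1.0]]}
```

View pics/top0b.png

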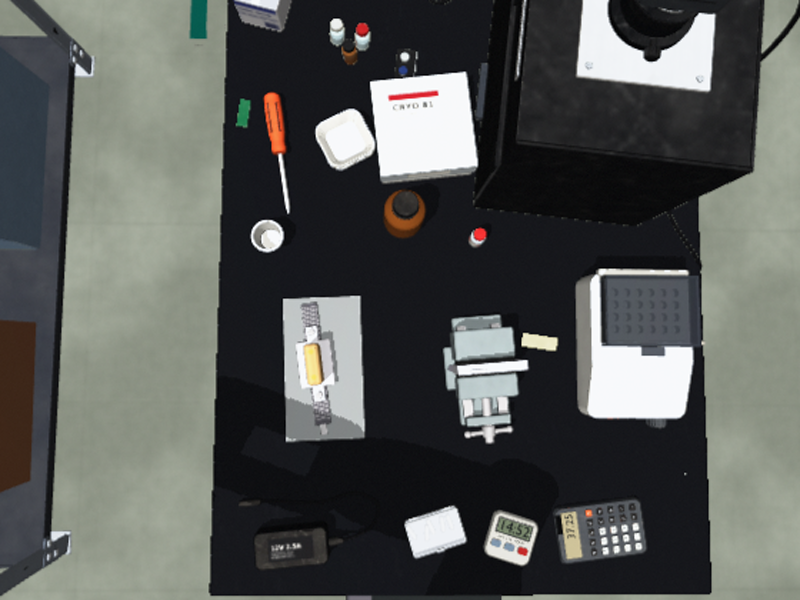

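View pics/scene0.png

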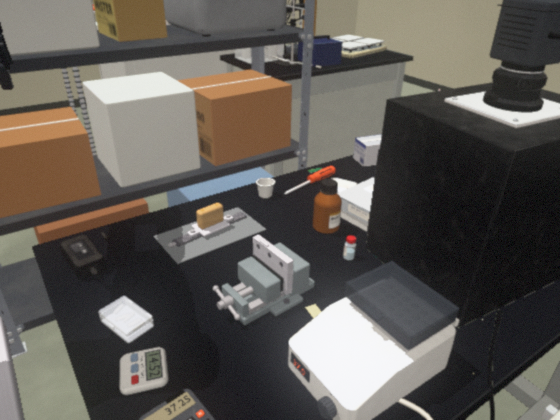

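The top view (800x600) shows the mat with corners near (283,297), (360,295), (366,437), (286,440), and the grip at about (314,365) with the nose either up or down. The plate runs from (457,369) to (527,365). The cup is at (267,236), the bottle at (405,213) and the vial at (478,237). I'll enlarge the file and vise area next.

```bash
cat >h.py <<'E'
import numpy as np,pickle,cv2
def px2w(f,u,v,z,T=None):
    K=np.array(f["camera_matrix"])
    M=np.linalg.inv(f["camera_from_world"]) if T is None else T
    d=M[:3,:3]@np.linalg.inv(K)@[u,v,1]; c=M[:3,3]
    return c+d*(z-c[2])/d[2]
def w2px(f,p,T=None):
    M=np.array(f["camera_from_world"]) if T is None else np.linalg.inv(T)
    q=np.array(f["camera_matrix"])@(M[:3,:3]@p+M[:3,3]); return q[:2]/q[2]
E
python3 - <<'E'
from h import *
d=pickle.load(open("f0.pkl","rb"));t=d["top"];s=560/800
for n,u,v,z in [("mat",283,297,.003),("mat",360,295,.003),("mat",366,437,.003),("mat",286,440,.003),("grip",314,365,.043),("pl",457,369,.096),("pl",527,365,.096),("jaw",455,332,.064),("jaw",513,328,.064),("jaw",460,398,.064),("jaw",520,393,.064),("cup",267,236,.036),("bot",405,213,.1),("vial",478,237,.046)]:
    print(n,px2w(t,u*s,v*s,z).round(3))
im=t["image"][:,:,::-1][200:318,190:380];cv2.imwrite("pics/c1.png",cv2.resize(im,None,fx=4.2,fy=4.2,interpolation=cv2.INTER_CUBIC))
E
```

```text
mat [0.63  0.246 0.003]
mat [0.634 0.137 0.003]
mat [0.435 0.126 0.003]
mat [0.431 0.237 0.003]
grip [0.536 0.196 0.043]
pl [0.534 0.009 0.096]
pl [ 0.539 -0.081  0.096]
jaw [0.581 0.008 0.064]
jaw [ 0.587 -0.07   0.064]
jaw [0.495 0.001 0.064]
jaw [ 0.502 -0.078  0.064]
cup [0.712 0.265 0.036]
bot [0.734 0.077 0.1  ]
vial [ 0.713 -0.026  0.046]
```

View pics/c1.png

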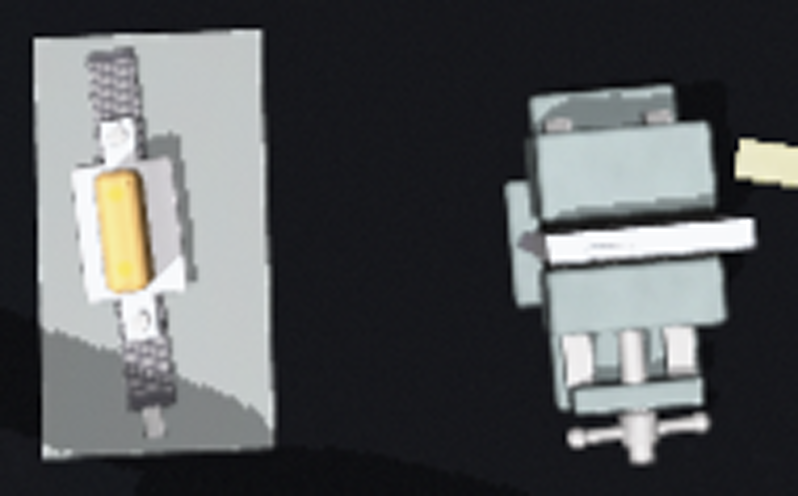

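The crop shows the file nose up (+x, x-end at (112,52), tail at (150,400)). The plate runs from (545,247) to (755,232), with the burr faintly visible at about (610,243). Next I'll move to a viewpoint between the file and the vise.

```bash
cat >>h.py <<'E'
from scipy.spatial.transform import Rotation as R
def pose(o):
    q=o["orientation"]; T=np.eye(4);T[:3,:3]=R.from_quat([*q[1:],q[0]]).as_matrix();T[:3,3]=o["eef_pos"];return T
def plan(p,psi=None,o=None,base=None):
    """rows values to reach world p with tool straight down, tool x = -(cos psi,sin psi)"""
    if o is None:
        from plant import arm; o=arm.get_obs()
    T=pose(o) if base is None else base
    c,s=np.cos(psi),np.sin(psi)
    G=np.array([[-c,s,0],[-s,-c,0],[0,0,-1]]).T if 0 else np.column_stack([[-c,-s,0],[-s,c,0],[0,0,-1]])
    r=R.from_matrix(T[:3,:3].T@G).as_rotvec(); sh=T[:3,:3].T@(np.array(p)-T[:3,3])*100
    print("turn",r.round(3).tolist(),"shift cm",sh.round(2).tolist())
E
python3 - <<'E'
from h import *
d=pickle.load(open("f0.pkl","rb"));t=d["top"]
f=lambda u,v,z:px2w(t,190+u/4.2,200+v/4.2,z).round(4)
a,b=f(150,400,.007),f(112,52,.007);print(a,b,"yaw",np.arctan2(*(b-a)[1::-1]))
a,b=f(126,290,.046),f(118,172,.046);print(a,b,(a+b)/2)
a,b=f(549,255,.096),f(755,240,.096);print("plate",a,b,(a+b)/2,"yaw",np.arctan2(*(a-b)[1::-1])-np.pi/2)
plan([.48,.09,.20],.09)
E
```

```text
[0.4563 0.1865 0.007 ] [0.6214 0.2076 0.007 ] yaw 0.1271122720066923
[0.5102 0.195  0.046 ] [0.5638 0.1996 0.046 ] [0.537  0.1973 0.046 ]
plate [0.5293 0.0076 0.096 ] [ 0.5363 -0.0822  0.096 ] [ 0.5328 -0.0373  0.096 ] yaw 0.07779368927929076
turn [-0.001, -0.0, -0.541] shift cm [-39.29, -28.44, 3.1]
```

```bash
python3 -m pendant '[[[0,0,-0.09],[-3.5,-2.5,0.3],-1],[[0,0,-0.18],[-7,-5,0.6],-1],[[0,0,-0.27],[-11,-7.5,0.9],-1],[[0,0,-0.36],[-14,-10,1.2],-1],[[0,0,-0.45],[-17.5,-12.5,1.5],-1],[[0,0,-0.541],[-21,-15,1.8],-1],[[0,0,-0.541],[-24.5,-17.5,2.1],-1],[[0,0,-0.541],[-28,-20,2.4],-1],[[0,0,-0.541],[-31.5,-22.5,2.7],-1],[[0,0,-0.541],[-35,-25,3],-1]]'
python3 -c "
from h import *
plan([.48,.09,.20],.09)"
```

```text
time: 0.98
eef_pos: [0.45, 0.1509, 0.2022]
orientation: [0.0, -0.045, 0.999, 0.0]
contact_force: [0.7, -0.7, -0.4]
finger_gap: 0.0854
finger_force: 0.0
turn [0.0, 0.0, 0.0] shift cm [-2.44, -6.33, 0.22]
```

```bash
python3 -m pendant '[[[0,0,0],[-1.2,-3,0.1],-1],[[0,0,0],[-2.4,-6.3,0.2],-1],[[0,0,0],[-2.4,-6.3,0.2],-1],[[0,0,0],[-2.4,-6.3,0.2],-1],[[0,0,0],[-2.4,-6.3,0.2],-1]]'
python3 - <<'E'
from h import *
from plant import arm
o=arm.get_obs();f=arm.grab_frame("wrist");print(o["eef_pos"],o["contact_force"])
pickle.dump((o,f),open("w1.pkl","wb"))
cv2.imwrite("pics/w1.png",cv2.resize(f["image"][:,:,::-1],(800,600),interpolation=cv2.INTER_CUBIC))
E
```

```text
time: 1.4
eef_pos: [0.4788, 0.0925, 0.2001]
orientation: [-0.0, -0.045, 0.999, 0.0]
contact_force: [-0.2, 0.2, 0.5]
finger_gap: 0.0852
finger_force: 0.0
[0.47881065 0.09252405 0.20010709] [-0.24469123  0.16590643  0.49758333]
```

View pics/w1.png

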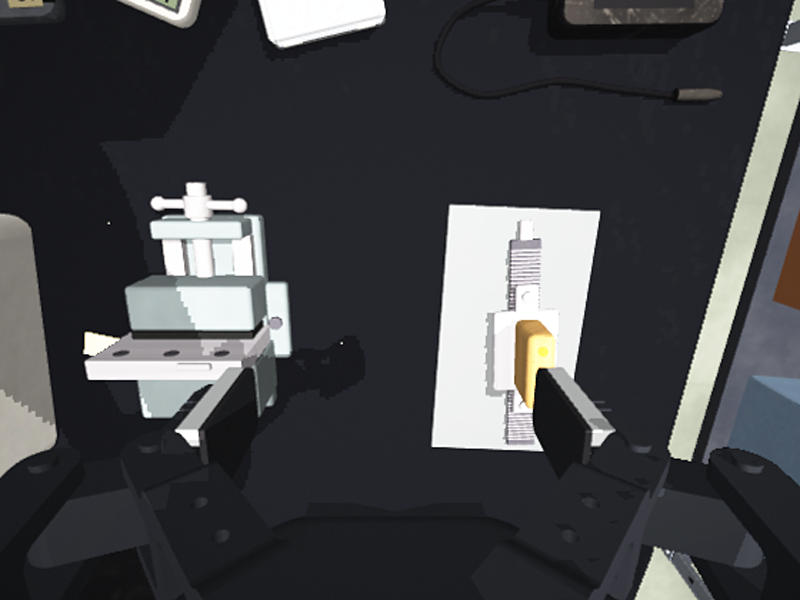

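The wrist view has image down = +x and image right = +y. The burr line is at about (178–212, 366), the grip top at about (540,345), and the file tail at (526,225). I'll enlarge both areas.

```bash
python3 - <<'E'
from h import *
o,f=pickle.load(open("w1.pkl","rb"));im=f["image"][:,:,::-1]
a=cv2.resize(im[225:300,55:195],None,fx=5.5,fy=5.5,interpolation=cv2.INTER_CUBIC)
b=cv2.resize(im[150:320,300:425],None,fx=3.2,fy=3.2,interpolation=cv2.INTER_CUBIC)[:,:400]
b=cv2.resize(im[215:290,325:425],None,fx=3.2,fy=3.2,interpolation=cv2.INTER_CUBIC)
c=cv2.resize(im[145:200,325:425],None,fx=3.2,fy=3.2,interpolation=cv2.INTER_CUBIC)
W=np.zeros((600,800,3),np.uint8);W[:a.shape[0],:a.shape[1]]=a
y=600-170
cv2.imwrite("pics/w1a.png",a)
cv2.imwrite("pics/w1b.png",cv2.resize(im[150:320,300:430],None,fx=3.5,fy=3.5,interpolation=cv2.INTER_CUBIC))
E
```

```text
(no output)
```

View pics/w1a.png

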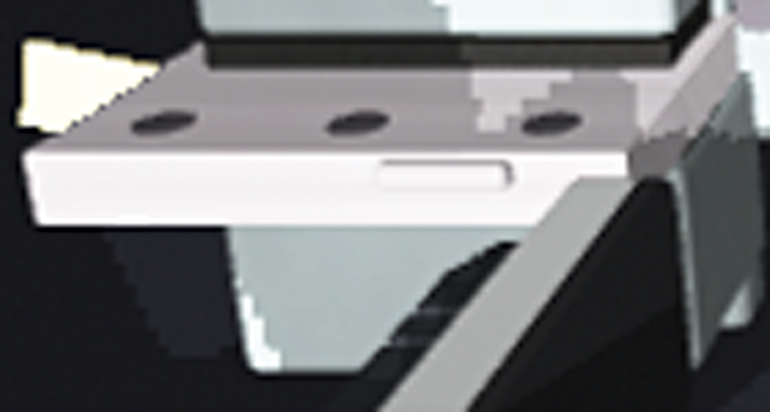

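View pics/w1b.png

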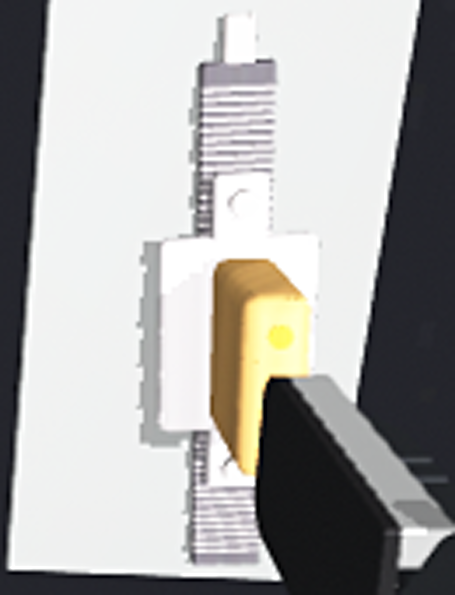

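```bash
python3 - <<'E'
from h import *
o,f=pickle.load(open("w1.pkl","rb"));T=pose(o)@f["T_tool_cam"]
B=lambda u,v,z:px2w(f,300+(u+.5)/3.5-.5,150+(v+.5)/3.5-.5,z,T).round(4)
A=lambda u,v,z:px2w(f,55+(u+.5)/5.5-.5,225+(v+.5)/5.5-.5,z,T).round(4)
g=[B(160,242,.015),B(318,236,.015),B(160,430,.015)];print("guard",*g,(g[1]+g[2])/2,"len",np.linalg.norm(g[0]-g[1]),np.linalg.norm(g[0]-g[2]),"yaw",np.arctan2(*(g[2]-g[0])[1::-1]),np.arctan2(*(g[1]-g[0])[1::-1])-np.pi/2)
l=[B(197,62,.008),B(275,65,.008),B(190,562,.008)];print("steel",*l,"len",np.linalg.norm(l[0]-l[2]),"yaw",np.arctan2(*(l[2]-l[0])[1::-1]),"ctr",(l[1]+l[2])/2)
print("mat",B(8,570,.003))
for z in(.088,.096,.104):
    p=[A(24,152,z),A(628,152,z),A(38,222,z)];b=A(444,162,z)
    print(z,"plate",*p,np.linalg.norm(p[0]-p[1]),np.linalg.norm(p[0]-p[2]),"yaw",np.arctan2(*(p[1]-p[0])[1::-1])-np.pi/2,"mid",(p[1]+p[2])/2,"burr",b)
E
```

```text
guard [0.5084 0.1687 0.015 ] [0.5023 0.2161 0.015 ] [0.5706 0.1778 0.015 ] [0.53645 0.19695 0.015  ] len 0.04779089871513194 0.06286215077453208 yaw 0.14527161997233062 0.12798851086873264
steel [0.454  0.1732 0.008 ] [0.4529 0.1964 0.008 ] [0.6214 0.1969 0.008 ] len 0.16906936446322846 yaw 0.14064235011829343 ctr [0.53715 0.19665 0.008  ]
mat [0.6332 0.1371 0.003 ]
0.088 plate [ 0.5379 -0.0878  0.088 ] [0.5296 0.0052 0.088 ] [ 0.5497 -0.0867  0.088 ] 0.09336964174719747 0.011851160280748807 yaw 0.08901148376795853 mid [ 0.53965 -0.04075  0.088  ] burr [ 0.5338 -0.0232  0.088 ]
0.096 plate [ 0.5339 -0.0823  0.096 ] [0.5259 0.0077 0.096 ] [ 0.5453 -0.0812  0.096 ] 0.09035485598461214 0.011452947218947586 yaw 0.08865588186743767 mid [ 0.5356  -0.03675  0.096  ] burr [ 0.53   -0.0197  0.096 ]
0.104 plate [ 0.5299 -0.0769  0.104 ] [0.5221 0.0103 0.104 ] [ 0.541  -0.0758  0.104 ] 0.08754815817594337 0.011154371340420757 yaw 0.08921211158353648 mid [ 0.53155 -0.03275  0.104  ] burr [ 0.5261 -0.0163  0.104 ]
```

```bash
python3 -c "
from h import *
plan([.537,.197,.018],.135)"
```

```text
turn [0.001, -0.001, -0.044] shift cm [-6.77, 9.81, 18.22]
```

```bash
python3 -m pendant '[[[0,0,-0.02],[-2,3,2],-1],[[0,0,-0.044],[-4,6,4],-1],[[0,0,-0.044],[-6,9,6],-1],[[0,0,-0.044],[-6.8,9.8,9],-1],[[0,0,-0.044],[-6.8,9.8,11],-1],[[0,0,-0.044],[-6.8,9.8,11],-1],[[0,0,-0.044],[-6.8,9.8,11],-1]]'
python3 -c "
from h import *
plan([.537,.197,.018],.135)"
```

```text
time: 2.03
eef_pos: [0.5367, 0.1971, 0.0896]
orientation: [-0.001, -0.068, 0.998, -0.0]
contact_force: [-0.5, 0.3, 1.0]
finger_gap: 0.0854
finger_force: 0.0
turn [-0.0, -0.003, 0.002] shift cm [-0.05, -0.02, 7.16]
```

```bash
python3 -m pendant '[[[0,0,0],[0,0,2.5],-1],[[0,0,0],[0,0,5],-1],[[0,0,0],[0,0,7.1],-1],[[0,0,0],[0,0,7.1],-1],[[0,0,0],[0,0,7.1],-1]]' && python3 -m pendant '[[[0,0,0],[0,0,0],0.7],[[0,0,0],[0,0,0],1],[[0,0,0],[0,0,0],1],[[0,0,0],[0,0,0],1],[[0,0,0],[0,0,0],1],[[0,0,0],[0,0,0],1],[[0,0,0],[0,0,0],1],[[0,0,0],[0,0,0],1]]' 100
```

```text
time: 2.45
eef_pos: [0.5383, 0.1963, 0.0206]
orientation: [0.0, -0.067, 0.998, 0.0]
contact_force: [0.1, -0.1, 0.2]
finger_gap: 0.0855
finger_force: 0.0
time: 3.12
eef_pos: [0.5386, 0.1964, 0.0203]
orientation: [0.001, -0.067, 0.998, 0.0]
contact_force: [-0.5, 0.9, 5.8]
finger_gap: 0.0189
finger_force: 98.6
```

```bash
python3 -m pendant '[[[0,0,0],[0,0,-1],1],[[0,0,0],[0,0,-3],1],[[0,0,0],[0,0,-6],1],[[0,0,0],[0,0,-9],1],[[0,0,0],[0,0,-12],1],[[0,0,0],[0,0,-15],1],[[0,0,0],[0,0,-15],1],[[0,0,0],[0,0,-15],1],[[0,0,0],[0,0,-15],1]]'
python3 -c "
from h import *
plan([.4986,-.021,.150],.089)"
```

```text
time: 3.87
eef_pos: [0.537, 0.1955, 0.1682]
orientation: [-0.001, -0.067, 0.998, -0.0]
contact_force: [-0.2, -1.0, -3.7]
finger_gap: 0.0188
finger_force: 97.8
turn [-0.001, -0.003, 0.045] shift cm [6.69, -20.95, 1.85]
```

```bash
python3 -m pendant '[[[0,0,0.02],[1,-3,0],1],[[0,0,0.045],[2,-6,0],1],[[0,0,0.045],[3,-9,0],1],[[0,0,0.045],[4,-12,0],1],[[0,0,0.045],[5,-15,0],1],[[0,0,0.045],[6,-18,0],1],[[0,0,0.045],[6.7,-20.9,0],1],[[0,0,0.045],[6.7,-20.9,0.5],1],[[0,0,0.045],[6.7,-20.9,0.5],1],[[0,0,0.045],[6.7,-20.9,0.5],1]]'
python3 - <<'E'
from h import *
from plant import arm
o=arm.get_obs();f=arm.grab_frame("wrist");g=arm.grab_frame("scene")
pickle.dump((o,f,g),open("w2.pkl","wb"))
plan([.4986,-.021,.125],.089,o)
cv2.imwrite("pics/w2.png",cv2.resize(f["image"][:,:,::-1],(800,600),interpolation=cv2.INTER_CUBIC))
E
```

```text
time: 4.7
eef_pos: [0.4986, -0.0197, 0.1627]
orientation: [-0.002, -0.044, 0.999, 0.001]
contact_force: [1.1, 0.3, -2.7]
finger_gap: 0.0191
finger_force: 98.7
turn [0.001, -0.004, -0.0] shift cm [-0.0, -0.13, 3.77]
```

View pics/w2.png

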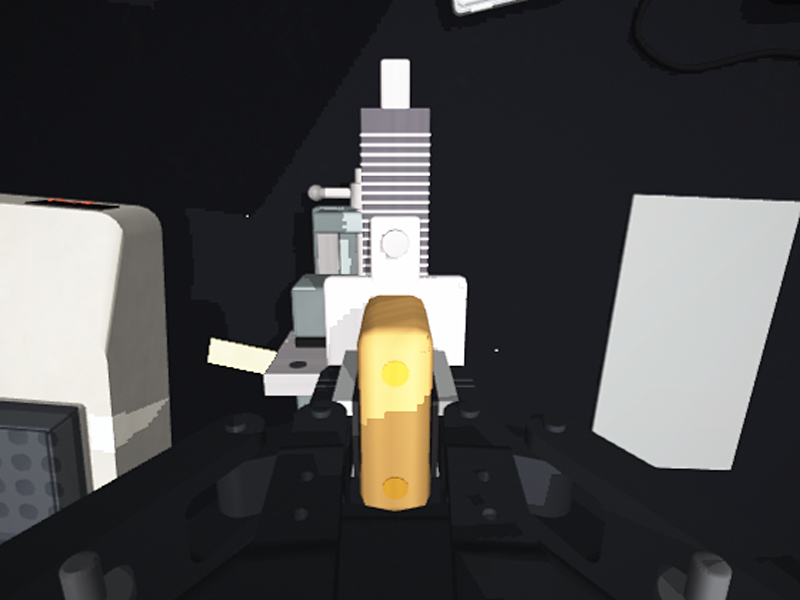

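The file is centred and level in the grip. The wood covers (358–430, 295–510) and the tail edge is at (361–430, 108), where I'd expect it for a level file. Now down to just above the burr.

```bash
python3 -m pendant '[[[0,-0.004,0],[0,-0.1,1.5],1],[[0,-0.004,0],[0,-0.1,3],1],[[0,-0.004,0],[0,-0.1,3.7],1],[[0,-0.004,0],[0,-0.1,3.7],1],[[0,-0.004,0],[0,-0.1,3.7],1],[[0,-0.004,0],[0,-0.1,3.7],1]]' && python3 -m pendant '[[[0,0,0],[0,0,0.1],1],[[0,0,0],[0,0,0.2],1],[[0,0,0],[0,0,0.3],1],[[0,0,0],[0,0,0.3],1],[[0,0,0],[0,0,0.3],1]]'
```

```text
time: 5.3
eef_pos: [0.5005, -0.0207, 0.128]
orientation: [0.003, -0.045, 0.999, 0.0]
contact_force: [0.8, -0.6, -2.7]
finger_gap: 0.0187
finger_force: 98.7
time: 5.72
eef_pos: [0.4998, -0.0211, 0.1244]
orientation: [0.002, -0.045, 0.999, 0.0]
contact_force: [0.2, -0.0, -3.7]
finger_gap: 0.0187
finger_force: 98.7
```

Free-air reading is about -3 N. I'll descend in small steps.

```bash
python3 -m pendant '[[[0,0,0],[0,0,0.1],1],[[0,0,0],[0,0,0.2],1],[[0,0,0],[0,0,0.3],1],[[0,0,0],[0,0,0.3],1]]' ; python3 -m pendant '[[[0,0,0],[0,0,0.05],1],[[0,0,0],[0,0,0.1],1],[[0,0,0],[0,0,0.1],1]]'; python3 -m pendant '[[[0,0,0],[0,0,0.05],1],[[0,0,0],[0,0,0.05],1],[[0,0,0],[0,0,0.05],1]]'
```

```text
time: 6.05
eef_pos: [0.4996, -0.0211, 0.1211]
orientation: [0.002, -0.045, 0.999, 0.0]
contact_force: [0.5, 0.6, -2.6]
finger_gap: 0.0191
finger_force: 98.7
time: 6.3
eef_pos: [0.4997, -0.0211, 0.1202]
orientation: [0.002, -0.045, 0.999, 0.0]
contact_force: [-0.7, 0.0, -3.2]
finger_gap: 0.0183
finger_force: 98.7
time: 6.55
eef_pos: [0.4998, -0.0211, 0.1198]
orientation: [0.002, -0.045, 0.999, 0.0]
contact_force: [0.5, 1.3, -2.5]
finger_gap: 0.0187
finger_force: 98.7
```

```bash
for i in 1 2; do :; done; python3 -m pendant '[[[0,0,0],[0,0,0.05],1],[[0,0,0],[0,0,0.1],1],[[0,0,0],[0,0,0.1],1]]'; python3 -m pendant '[[[0,0,0],[0,0,0.05],1],[[0,0,0],[0,0,0.05],1],[[0,0,0],[0,0,0.05],1]]'
```

```text
time: 6.8
eef_pos: [0.4998, -0.021, 0.1187]
orientation: [0.002, -0.045, 0.999, 0.0]
contact_force: [-0.1, 0.0, -2.1]
finger_gap: 0.0189
finger_force: 98.7
time: 7.05
eef_pos: [0.4998, -0.0211, 0.1183]
orientation: [0.002, -0.045, 0.999, 0.0]
contact_force: [-0.4, -0.0, -3.2]
finger_gap: 0.0189
finger_force: 98.7
```

```bash
python3 -m pendant '[[[0,0,0],[0,0,0.05],1],[[0,0,0],[0,0,0.05],1],[[0,0,0],[0,0,0.05],1]]'
```

```text
time: 7.3
eef_pos: [0.4998, -0.0211, 0.1178]
orientation: [0.002, -0.045, 0.999, 0.0]
contact_force: [0.6, -1.1, -3.2]
finger_gap: 0.0189
finger_force: 98.7
```

```bash
python3 -m pendant '[[[0,0,0],[0,0,0.05],1],[[0,0,0],[0,0,0.05],1],[[0,0,0],[0,0,0.05],1]]'|grep -E "eef|contact"; python3 -m pendant '[[[0,0,0],[0,0,0.05],1],[[0,0,0],[0,0,0.05],1],[[0,0,0],[0,0,0.05],1]]'|grep -E "eef|contact"
```

```text
eef_pos: [0.4998, -0.0211, 0.1173]
contact_force: [0.7, -0.0, -2.5]
eef_pos: [0.4998, -0.0211, 0.1168]
contact_force: [0.3, -0.3, -3.3]
```

```bash
python3 -m pendant '[[[0,0,0],[0,0,0.05],1],[[0,0,0],[0,0,0.05],1],[[0,0,0],[0,0,0.05],1]]'|grep -E "eef|contact"
```

```text
eef_pos: [0.4999, -0.0211, 0.1164]
contact_force: [0.0, -0.3, -3.2]
```

```bash
python3 -m pendant '[[[0,0,0],[0,0,0.05],1],[[0,0,0],[0,0,0.05],1],[[0,0,0],[0,0,0.05],1]]'|grep -E "eef|contact"; python3 -m pendant '[[[0,0,0],[0,0,0.05],1],[[0,0,0],[0,0,0.05],1],[[0,0,0],[0,0,0.05],1]]'|grep -E "eef|contact"
```

```text
eef_pos: [0.5, -0.0211, 0.1161]
contact_force: [-0.7, 1.1, -0.6]
eef_pos: [0.5001, -0.0211, 0.1157]
contact_force: [-0.7, 0.2, 2.1]
```

```bash
python3 -m pendant '[[[0,0,0],[0,0,0.05],1],[[0,0,0],[0,0,0.05],1],[[0,0,0],[0,0,0.05],1]]'|grep -E "eef|contact"
```

```text
eef_pos: [0.5003, -0.021, 0.1154]
contact_force: [-1.9, 0.0, 4.9]
```

Contact is at about 8 N. First stroke, with force checks between calls.

```bash
python3 -m pendant '[[[0,0,0],[-0.3,0,0],1],[[0,0,0],[-0.6,0,0],1],[[0,0,0],[-0.9,0,0.01],1],[[0,0,0],[-1.2,0,0.02],1],[[0,0,0],[-1.5,0,0.03],1]]'|grep -E "eef|contact"
```

```text
eef_pos: [0.5101, -0.02, 0.1145]
contact_force: [-11.8, -1.0, 12.2]
```

```bash
python3 -m pendant '[[[0,0,0],[-0.2,0,-0.08],1],[[0,0,0],[-0.4,0,-0.08],1],[[0,0,0],[-0.7,0,-0.08],1]]'|grep -E "eef|contact"
```

```text
eef_pos: [0.5195, -0.0192, 0.115]
contact_force: [-5.0, 0.1, 3.8]
```

```bash
python3 -m pendant '[[[0,0,0],[-0.3,0,0],1],[[0,0,0],[-0.6,0,0.01],1],[[0,0,0],[-0.9,0,0.02],1],[[0,0,0],[-1.2,0,0.03],1],[[0,0,0],[-1.5,0,0.04],1]]'|grep -E "eef|contact"
```

```text
eef_pos: [0.5341, -0.0179, 0.1145]
contact_force: [-6.6, 0.2, 5.6]
```

```bash
python3 -m pendant '[[[0,0,0],[-0.3,0,0],1],[[0,0,0],[-0.6,0,0],1],[[0,0,0],[-0.9,0,0.01],1],[[0,0,0],[-1.2,0,0.02],1],[[0,0,0],[-1.5,0,0.02],1]]'|grep -E "eef|contact"
```

```text
eef_pos: [0.5492, -0.0166, 0.1143]
contact_force: [-5.8, -0.3, 5.1]
```

```bash
python3 -m pendant '[[[0,0,0],[-0.3,0,-0.2],1],[[0,0,0],[-0.5,0,-0.8],1],[[0,0,0],[-0.5,0,-1.5],1],[[0,0,0],[-0.5,0,-1.5],1],[[0,0,0],[2,0,-1.5],1],[[0,0,0],[4.5,0,-1.5],1],[[0,0,0],[5.2,0,-1.5],1],[[0,0,0],[5.2,0,-1.5],1],[[0,0,0],[5.2,0,-1.5],1],[[0,0,0],[5.2,0,-1.5],1]]'
python3 - <<'E'
from h import *
from plant import arm
o=arm.get_obs();g=arm.grab_frame("scene");f=arm.grab_frame("wrist")
pickle.dump((o,f,g),open("w3.pkl","wb"));plan([.4998,-.0211,.1170],.089,o)
W=lambda i,s,k:cv2.resize(i[:,:,::-1][s],None,fx=k,fy=k,interpolation=cv2.INTER_CUBIC)
g0=pickle.load(open("w2.pkl","rb"))[2]
a=W(g0["image"],np.s_[215:300,215:325],3.5);b=W(g["image"],np.s_[215:300,215:325],3.5)
cv2.imwrite("pics/s3.png",np.hstack([a,b]))
E
```

```text
time: 11.13
eef_pos: [0.5013, -0.0211, 0.1302]
orientation: [0.003, -0.045, 0.999, 0.0]
contact_force: [1.1, -0.4, -3.3]
finger_gap: 0.0189
finger_force: 98.8
turn [-0.0, 0.006, 0.0] shift cm [0.15, 0.01, 1.32]
```

View pics/s3.png

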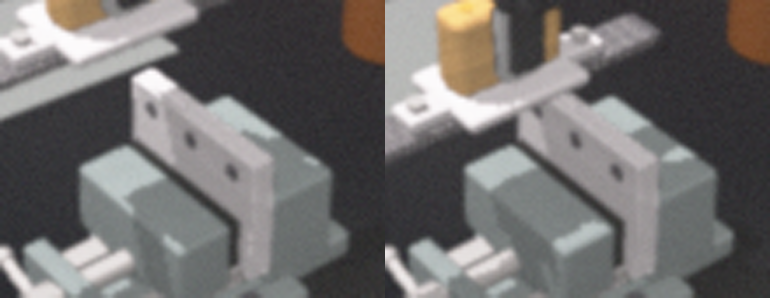

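The scene crops don't resolve the burr, so I'll gauge it by touch. First contact was at TCP z = 0.1163.

```bash
python3 -m pendant '[[[0,0,0],[0.1,0,0.5],1],[[0,0,0],[0.1,0,1],1],[[0,0,0],[0.1,0,1.35],1],[[0,0,0],[0.1,0,1.35],1],[[0,0,0],[0.1,0,1.35],1]]'|grep -E "eef|contact"; python3 -m pendant '[[[0,0,0],[0,0,0.05],1],[[0,0,0],[0,0,0.05],1],[[0,0,0],[0,0,0.05],1]]'|grep -E "eef|contact"
```

```text
eef_pos: [0.4987, -0.0211, 0.1157]
contact_force: [-0.5, 0.9, -2.6]
eef_pos: [0.4988, -0.0212, 0.1158]
contact_force: [0.6, -0.0, -2.6]
```

```bash
python3 -m pendant '[[[0,0,0],[0,0,0.04],1],[[0,0,0],[0,0,0.04],1],[[0,0,0],[0,0,0.04],1]]'|grep -E "eef|contact"; python3 -m pendant '[[[0,0,0],[0,0,0.04],1],[[0,0,0],[0,0,0.04],1],[[0,0,0],[0,0,0.04],1]]'|grep -E "eef|contact"
```

```text
eef_pos: [0.4988, -0.0212, 0.1154]
contact_force: [-0.5, -0.2, -3.0]
eef_pos: [0.4989, -0.0212, 0.1149]
contact_force: [-0.3, 0.1, -2.8]
```

```bash
python3 -m pendant '[[[0,0,0],[0,0,0.04],1],[[0,0,0],[0,0,0.04],1],[[0,0,0],[0,0,0.04],1]]'|grep -E "eef|contact"; python3 -m pendant '[[[0,0,0],[0,0,0.04],1],[[0,0,0],[0,0,0.04],1],[[0,0,0],[0,0,0.04],1]]'|grep -E "eef|contact"
```

```text
eef_pos: [0.4989, -0.0212, 0.1147]
contact_force: [-0.2, -1.0, -0.3]
eef_pos: [0.499, -0.0211, 0.1144]
contact_force: [-0.8, 1.2, -0.2]
```

```bash
python3 -m pendant '[[[0,0,0],[0,0,0.04],1],[[0,0,0],[0,0,0.04],1],[[0,0,0],[0,0,0.04],1]]'|grep -E "eef|contact"
```

```text
eef_pos: [0.4992, -0.0212, 0.1141]
contact_force: [0.0, 0.7, 3.6]
```

```bash
python3 -m pendant '[[[0,0,0],[-0.3,0,0],1],[[0,0,0],[-0.6,0,-0.01],1],[[0,0,0],[-0.9,0,-0.02],1],[[0,0,0],[-1.2,0,-0.02],1]]'|grep -E "eef|contact"
```

```text
eef_pos: [0.5077, -0.0203, 0.1137]
contact_force: [-7.0, -0.1, 7.0]
```

```bash
python3 -m pendant '[[[0,0,0],[-0.3,0,-0.02],1],[[0,0,0],[-0.6,0,-0.02],1],[[0,0,0],[-0.9,0,-0.02],1],[[0,0,0],[-1.2,0,-0.02],1]]'|grep -E "eef|contact"
```

```text
eef_pos: [0.5205, -0.0191, 0.1137]
contact_force: [-5.2, -0.4, 4.2]
```

```bash
python3 -m pendant '[[[0,0,0],[-0.3,0,0],1],[[0,0,0],[-0.6,0,0.02],1],[[0,0,0],[-0.9,0,0.03],1],[[0,0,0],[-1.2,0,0.03],1],[[0,0,0],[-1.5,0,0.04],1]]'|grep -E "eef|contact"
```

```text
eef_pos: [0.5353, -0.0178, 0.1133]
contact_force: [-6.2, -0.9, 3.8]
```

```bash
python3 -m pendant '[[[0,0,0],[-0.3,0,0],1],[[0,0,0],[-0.6,0,0],1],[[0,0,0],[-0.9,0,0.01],1],[[0,0,0],[-1.2,0,0.02],1],[[0,0,0],[-1.5,0,0.02],1]]'|grep -E "eef|contact"
```

```text
eef_pos: [0.5498, -0.0165, 0.1131]
contact_force: [-7.7, -0.3, 4.9]
```

```bash
python3 -m pendant '[[[0,0,0],[-0.3,0,-0.2],1],[[0,0,0],[-0.5,0,-0.8],1],[[0,0,0],[-0.5,0,-1.2],1],[[0,0,0],[2,0,-1.2],1],[[0,0,0],[4.5,0,-1.2],1],[[0,0,0],[5.4,0,-1.2],1],[[0,0,0],[5.4,0,-1.2],1],[[0,0,0],[5.4,0,-0.6],1],[[0,0,0],[5.4,0,-0.2],1],[[0,0,0],[5.4,0,-0.1],1]]'|grep -E "eef|contact"; python3 -m pendant '[[[0,0,0],[0,0,0],1],[[0,0,0],[0,0,0],1]]'|grep -E "eef|contact"
```

```text
eef_pos: [0.4997, -0.0211, 0.1137]
contact_force: [0.5, 0.1, -1.8]
eef_pos: [0.4995, -0.0211, 0.1142]
contact_force: [-0.1, 0.3, -2.8]
```

```bash
python3 -m pendant '[[[0,0,0],[0,0,0.03],1],[[0,0,0],[0,0,0.03],1],[[0,0,0],[0,0,0.03],1]]'|grep -E "eef|contact"; python3 -m pendant '[[[0,0,0],[0,0,0.03],1],[[0,0,0],[0,0,0.03],1],[[0,0,0],[0,0,0.03],1]]'|grep -E "eef|contact"
```

```text
eef_pos: [0.4989, -0.0211, 0.1142]
contact_force: [-0.1, 0.0, -3.3]
eef_pos: [0.4989, -0.0212, 0.114]
contact_force: [0.1, 0.3, -3.1]
```

```bash
python3 -m pendant '[[[0,0,0],[0,0,0.04],1],[[0,0,0],[0,0,0.04],1],[[0,0,0],[0,0,0.04],1]]'|grep -E "eef|contact"
```

```text
eef_pos: [0.4989, -0.0211, 0.1137]
contact_force: [-0.7, 0.7, -0.6]
```

```bash
python3 -m pendant '[[[0,0,0],[0,0,0.04],1],[[0,0,0],[0,0,0.04],1],[[0,0,0],[0,0,0.04],1]]'|grep -E "eef|contact"
```

```text
eef_pos: [0.499, -0.0211, 0.1134]
contact_force: [-0.6, 0.2, 1.2]
```

Total drop is 2.4 mm, so the burr is nearly down. I'll do one more stroke to be sure.

```bash
python3 -m pendant '[[[0,0,0],[-0.3,0,0.02],1],[[0,0,0],[-0.6,0,0.02],1],[[0,0,0],[-0.9,0,0.02],1],[[0,0,0],[-1.2,0,0.02],1]]'|grep -E "eef|contact"
```

```text
eef_pos: [0.508, -0.0203, 0.113]
contact_force: [-8.5, -1.0, 7.9]
```

```bash
python3 -m pendant '[[[0,0,0],[-0.3,0,-0.01],1],[[0,0,0],[-0.6,0,-0.02],1],[[0,0,0],[-0.9,0,-0.02],1],[[0,0,0],[-1.2,0,-0.02],1],[[0,0,0],[-1.5,0,-0.02],1]]'|grep -E "eef|contact"
```

```text
eef_pos: [0.5234, -0.0189, 0.1132]
contact_force: [-7.0, -1.7, 6.7]
```

```bash
python3 -m pendant '[[[0,0,0],[-0.3,0,0],1],[[0,0,0],[-0.6,0,0],1],[[0,0,0],[-0.9,0,0],1],[[0,0,0],[-1.2,0,0],1],[[0,0,0],[-1.5,0,0],1],[[0,0,0],[-1.8,0,0],1]]'|grep -E "eef|contact"
```

```text
eef_pos: [0.5412, -0.0173, 0.1132]
contact_force: [-7.0, -0.4, 5.8]
```

Force holds steady without further lowering, so the burr is at its stop. I'll lift clear and move part of the way to the mat, then check the plate.

```bash
python3 -m pendant '[[[0,0,0],[-0.3,0,-0.2],1],[[0,0,0],[-0.5,0,-0.8],1],[[0,0,0],[-0.5,0,-3],1],[[0,0,0],[-0.5,0,-5],1],[[0,0,0],[-0.5,3,-5],1],[[0,0,0],[0,6,-5],1],[[0,0,0],[1,9,-5],1],[[0,0,0],[2,12,-5],1],[[0,0,0],[2,12,-5],1],[[0,0,0],[2,12,-5],1]]'|grep -E "time|eef|contact"
python3 - <<'E'
from h import *
from plant import arm
o=arm.get_obs();f=arm.grab_frame("wrist");T=pose(o)@f["T_tool_cam"]
plan([.537,.197,.040],.135,o)
u,v=w2px(f,np.array([.5335,-.02,.097]),T).round().astype(int);print(u,v)
i=f["image"][:,:,::-1][max(v-40,0):v+40,max(u-65,0):u+65]
cv2.imwrite("pics/w4.png",cv2.resize(i,None,fx=5.5,fy=5.5,interpolation=cv2.INTER_CUBIC))
E
```

```text
time: 18.73
eef_pos: [0.5127, 0.1019, 0.1633]
contact_force: [0.5, -0.1, -3.1]
turn [-0.0, 0.005, -0.043] shift cm [-3.23, 9.25, 12.35]
97 234
```

View pics/w4.png

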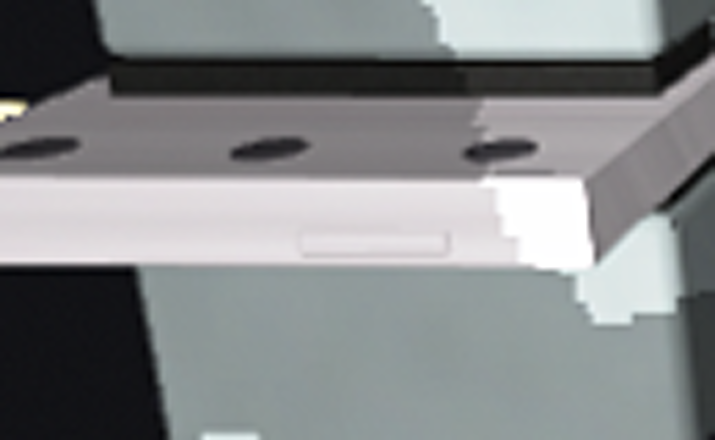

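The lip now lies flat toward the far edge at (300–450, 232–255), well forward of where it began. Now to lay the file back on the mat.

```bash
python3 -m pendant '[[[0,0,-0.02],[-1,3,0],1],[[0,0.004,-0.043],[-2,6,0],1],[[0,0.004,-0.043],[-3.2,9.2,0],1],[[0,0.004,-0.043],[-3.2,9.2,3],1],[[0,0.004,-0.043],[-3.2,9.2,6],1],[[0,0.004,-0.043],[-3.2,9.2,9],1],[[0,0.004,-0.043],[-3.2,9.2,11.5],1],[[0,0.004,-0.043],[-3.2,9.2,12.5],1],[[0,0.004,-0.043],[-3.2,9.2,12.5],1],[[0,0.004,-0.043],[-3.2,9.2,12.5],1]]'|grep -E "time|eef|contact"; python3 -m pendant '[[[0,0,0],[0,0,0.5],1],[[0,0,0],[0,0,1],1],[[0,0,0],[0,0,1.3],1],[[0,0,0],[0,0,1.3],1],[[0,0,0],[0,0,1.3],1]]'|grep -E "eef|ori|contact"
```

```text
time: 19.62
eef_pos: [0.5381, 0.1947, 0.0387]
contact_force: [0.8, -0.4, -2.6]
eef_pos: [0.5371, 0.1952, 0.0256]
orientation: [0.0, -0.066, 0.998, 0.0]
contact_force: [-0.1, 0.1, -2.2]
```

```bash
python3 -m pendant '[[[0,0,0],[0,0,0.2],1],[[0,0,0],[0,0,0.4],1],[[0,0,0],[0,0,0.4],1],[[0,0,0],[0,0,0.4],1]]'|grep -E "eef|ori|contact"
```

```text
eef_pos: [0.5369, 0.1951, 0.0213]
orientation: [-0.0, -0.066, 0.998, -0.0]
contact_force: [0.1, -0.1, -2.8]
```

```bash
python3 -m pendant '[[[0,0,0],[0,0,0.08],1],[[0,0,0],[0,0,0.15],1],[[0,0,0],[0,0,0.15],1],[[0,0,0],[0,0,0.15],1]]'|grep -E "eef|ori|contact"
```

```text
eef_pos: [0.5371, 0.1952, 0.0202]
orientation: [0.0, -0.066, 0.998, 0.0]
contact_force: [-1.2, 0.2, 1.3]
```

Contact at 0.0202, the same height as at pick-up. Release and rise.

```bash
python3 -m pendant '[[[0,0,0],[0,0,0],0.3],[[0,0,0],[0,0,0],-0.4],[[0,0,0],[0,0,0],-1],[[0,0,0],[0,0,0],-1],[[0,0,0],[0,0,0],-1],[[0,0,0],[0,0,0],-1],[[0,0,0],[0,0,0],-1],[[0,0,0],[0,0,0],-1],[[0,0,0],[0,0,0],-1]]'|grep -E "eef|gap|contact"; python3 -m pendant '[[[0,0,0],[0,0,-1.5],-1],[[0,0,0],[0,0,-4],-1],[[0,0,0],[0,0,-7],-1],[[0,0,0],[0,0,-10],-1],[[0,0,0],[0,0,-13],-1],[[0,0,0],[0,0,-16],-1],[[0,0,0],[0,0,-16],-1],[[0,0,0],[0,0,-16],-1]]'|grep -E "time|eef|gap|contact"
python3 - <<'E'
from h import *
from plant import arm
f=arm.grab_frame("top")
cv2.imwrite("pics/t5.png",cv2.resize(f["image"][:,:,::-1][130:318,170:380],None,fx=3,fy=3))
f=arm.grab_frame("wrist");cv2.imwrite("pics/w5.png",f["image"][:,:,::-1])
E
```

```text
eef_pos: [0.5371, 0.1951, 0.0199]
contact_force: [-0.9, -0.0, -0.1]
finger_gap: 0.0853
time: 22.12
eef_pos: [0.538, 0.1954, 0.1819]
contact_force: [-0.5, -0.2, -0.4]
finger_gap: 0.085
```

View pics/w5.png

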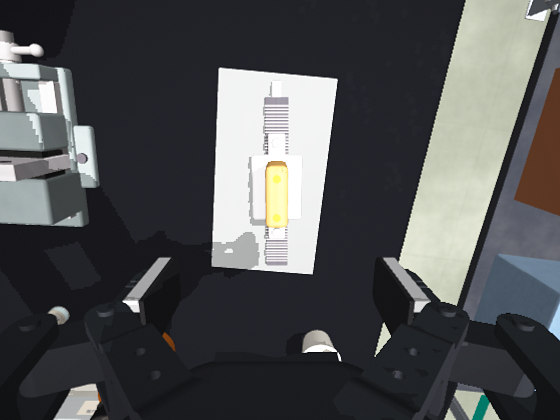

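The file lies flat on the mat with its grip at about (277,195), near the middle, and the gripper is clear. Handing in.

```bash
python3 -c "
from plant import arm
print(arm.sign_off())"
```

```text
the job is handed in; nothing more can be done
None
```

I laid the burr down with three forward strokes, lifting clear on each return, then put the file back flat on its mat and handed the job in at about 22 s. The sign-off gave no verdict. By touch and from the picture, the burr looks fully down, and the highest load read was about 19 N.

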